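# Hold the sharpener's collar on the spindle flat

## Robot

A 6-joint arm with a two-finger parallel gripper is mounted at the origin on the work surface. World frame = base frame: x ahead of the robot, y to its left, z up, the work surface at z = 0. Lengths are in mm, angles in rad, forces in N, time in s.
With the tool pointing down it reaches from about 375 to 900 mm from the base axis. Payload 3.1 kg.
Tool frame: the origin (TCP) lies midway between the tips of the shut fingers; the grasp point (between the pads) lies 19 mm behind it; z points along the fingers, y is the direction in which the jaws open and shut (so a half turn about z gives the same grasp; the last joint's range is limited). The gripper opens to 87 mm and grips with 3 to 60 N. Pads are 19 mm wide; open, the fingers measure 117 mm over their backs; the gripper's body (75 mm by 190 mm) begins 51 mm behind the grasp point.
Start: joints at [-1.498, 0.527, 1.433, -0, 1.181, -0.178], TCP at [155.137, -605.416, 200.948] pointing down, gripper open.
Joint ranges: [-3.08, 3.08], [-0.75, 2.2], [0.22, 2.44], [-1.43, 4.57], [0, 2.65], [-2.85, 2.85]. Speed limits (rad/s): [2.79, 2.79, 3.14, 3.14, 3.14, 3.14].

## Interface

Orientations are given as a unit quaternion [w, x, y, z].
In Python, from plant import ctrl gives the robot as it stands. The module is installed in compiled form; this text tells all that it offers.
- The arm moves only by the tool carry_out, never from a script. Its argument "deltas" is text: rows parted by semicolons, each of 7 numbers parted by spaces: the turn, a rotation vector about the world's x, y, z in degrees, then the shift along the world's x, y, z in cm, then the finger opening in cm, from 0 to 8.7. A call has 1 to 10 rows; each row is the pose to reach, as a shift and turn from the pose measured when the call began; what a row does not reach only later rows make up. A row lasts 1/8 s, in which the tool goes at most 62.5 mm and 10.7 degrees, less where a joint would pass 70% of its speed; a pose out of reach is approached as far as the arm can. A call with a gripper value outside its range is refused whole. The fingers move at their own pace and stop on an object; "squeeze" is the grip in N (left out, the last holds). Time passes only in rows, so rows that repeat a pose let the fingers close. It gives the time, the measured TCP pose, the force and the opening at its end, in the units of the state.
- ctrl.state(): the state, without advancing time (a new reading comes with each control period).
- ctrl.capture(name): name is "side" or "top" or "wrist"; returns the picture (400x640x3 uint8, red, green, blue); there is no depth.
- ctrl.camera_model(name): a dict with "fx", "fy", "cx", "cy" (pixels), "xyz" and "attitude" of the camera in the world. Camera axes: x right, y down, z forward; pixel columns grow to the right and rows downward; lengths in mm; the calibration is good to about 2 mm. A picture is of the moment at which its call begins: read the wrist's pose just before it. camera_model takes no time and is no camera call; for the wrist camera it gives the pose at the moment of the call.
- ctrl.job_done(): hands the job in, once; it reports no verdict.
The state is a dict: "time": time; "qpos": joint angles; "dq": joint speeds; "joint_efforts": joint torques, N m; "tool_pos": TCP position; "eef_rot": TCP orientation; "contact_force": force on the tool from outside, world axes, zero at the start; "moment": the same for the moment, N m; "width": finger opening in mm.
Only numpy, scipy, OpenCV 4.12 (cv2) and the standard library are available. Lean on these libraries where they do the work, as an engineer would, in place of code of your own. Each camera call takes 0.05 s, during which the arm holds its last target. There are 200 camera calls.

## Task

Turn the sharpener's spindle until its flat faces the way the pointer ridge on the deck points, then grip the collar lying round the spindle's foot, thumb-screw towards the pointer, and lift it along the flat until it hangs about 15 mm clear of the shoulder. Finish while holding it there in the fingers, level and still, so that I can tighten the screw. Leave the glue bottle, hammer and spoon where they are.

Things in the scene. Friction and masses are not known exactly. Their poses are not given: they have to be found in the camera images.
- shoulder (a point): Fixed grey sharpener, 220 x 200 mm, deck 100 mm above the bench; on it a round steel shoulder, 40 mm diameter, 22 mm high, with the upright spindle. Point: centre of the shoulder's top, on the spindle's axis, 122 mm above the bench. z up, x towards the pointer: a straight steel ridge on the deck, 5 mm high, 48 to 103 mm from the axis. These axes do not turn with the spindle.
- spindle_top (a point): Centre of the spindle's end, 48 mm above the shoulder; axes as the shoulder's, not turning. Spindle: 24 mm diameter with one flat along it, 8 mm from the axis (a D from above; 20 mm across the flat, up to 24 mm elsewhere). Its lowest 12 mm is a thin round neck of 15 mm. It only turns, by about 0.06 N m, and stays where left.
- spindle_mid (a point): On the spindle's axis, 36 mm above the shoulder: a height to pinch the bare spindle, above the collar; axes as the shoulder's, not turning. At the start the flat faces 40 to 86 degrees clockwise (from above) of the pointer, so turn the spindle counter-clockwise. The angle is not told: feel it (fingers close to 20 mm square on the flat, more when off) or see it.
- collar_center (a point): Centre of the loose steel collar, 11 mm above its underside: ring 46 mm outside, 27 mm bore, 22 mm high, 0.14 to 0.24 kg, lying on the shoulder round the spindle's foot, overhanging the shoulder by 3 mm. z up, x towards its thumb-screw, which starts up to 29 degrees either side of the pointer.
- collar_screw (a point): Centre of the screw's brass head (12 mm diameter, 8 mm long), 34 mm from the collar's axis, 7 mm above its underside; collar's axes. The screw's tip reaches into the bore to 9.2 mm from the axis: lying on the shoulder the collar turns freely, but it rises more than 2.5 mm only with the tip over the spindle's flat (within about 15 degrees).
- glue_bottle: Bystander: black bottle with a red cap, 56 mm diameter, 110 mm high; origin at the centre of its underside.
- hammer: Bystander: hammer lying on the bench; origin under its middle, handle towards its -x.
- wood_spoon: Bystander: wooden spoon lying on the bench; origin under its middle, handle towards its -x.
Mind the look-alikes: they are no part of the job. Leave any brown or red look-alike of the part that bears collar_center alone.

How it is judged (in metres and radians):
At the end, for the whole second after the job is handed in: The collar hangs still in the fingers round the spindle, its underside 9 to 25 mm above the shoulder (possible only with the screw over the flat), centred within 4 mm, level within 7 degrees, its thumb-screw within 17 degrees of the pointer's direction (z of collar_center in the frame of shoulder between 0.02 and 0.036 m and horizontal distance between collar_center and shoulder below 0.004 m and angle between collar_center's own z axis and vertical below 0.12 rad and angle between the x axis of collar_center and the x axis of shoulder, either way round below 0.3 rad and x of collar_screw in the frame of shoulder above 0.02 m and contact force between collar and the fingers above 1.5 N and linear speed of collar below 0.02 m/s); the arm keeps its last pose, push and grip.
It fails at once if the glue bottle, hammer or spoon is moved more than 20 mm (distance of any of glue_bottle, hammer, wood_spoon from where it was at the start of the episode above 0.02 m).
It also fails if it takes over 61 s, if anything falls off the work surface, if the arm or the gripper's body presses on something with over 40 N, if the wrist force passes 120 N, or if a joint passes its speed limit or range.

## Working session

There is one attempt and no reset: what is moved stays moved. The work goes in short steps, Python scripts to look and compute and a tool call to move; the robot and the scene stay as the last step left them, time stands still between calls to the robot, and variables do not carry over. Pictures are saved under pics/ and viewed, about 8 in all and at most 12, crops included, and the job is handed in when it is done.

Besides the shell and the picture viewer there is one more tool, called after ">>>" as name(argument=value, ...), one argument or row to a line, values as JSON. carry_out: Moves the arm, as the interface text tells. Its arguments: {"type":"object","properties":{"deltas":{"type":"string"},"squeeze":{"type":"number"}},"required":["deltas"]}

```bash
mkdir -p pics; cat > h.py <<'E'
import numpy as np,cv2
from plant import ctrl
from scipy.spatial.transform import Rotation as R
def cam(n):
    m=ctrl.camera_model(n);a=np.array(m["attitude"],float)
    Rm=a if a.shape==(3,3) else R.from_quat(np.r_[a[1:],a[0]]).as_matrix()
    return m,Rm,np.array(m["xyz"],float)
def ray(c,u,v,z):
    m,Rm,p=c
    d=Rm@np.array([(u-m["cx"])/m["fx"],(v-m["cy"])/m["fy"],1]);return p+d*(z-p[2])/d[2]
def proj(c,P):
    m,Rm,p=c;q=Rm.T@(np.array(P)-p);return m["cx"]+m["fx"]*q[0]/q[2],m["cy"]+m["fy"]*q[1]/q[2]
def snap(n,f):
    c=cam(n);im=np.array(ctrl.capture(n));cv2.imwrite("pics/"+f,im[...,::-1]);return im,c
E
python3 - <<'E'
from h import *
a,_=snap("top","top0.png");b,_=snap("side","side0.png")
cv2.imwrite("pics/both0.png",cv2.resize(np.vstack([a,b])[...,::-1],(480,600)) )
print(ctrl.state());print(ctrl.camera_model("top"),ctrl.camera_model("side"),ctrl.camera_model("wrist"))
E
```

```text
{'time': 0.1, 'qpos': array([-1.49850334e+00,  5.28342901e-01,  1.43375819e+00, -2.37297811e-05,
        1.18142771e+00, -1.78469302e-01]), 'dq': array([ 0.00060221, -0.00197435, -0.00266866,  0.00016642, -0.0011893 ,
        0.00303313]), 'joint_efforts': array([-4.08207907e-04, -4.40986526e+01, -1.77150536e+01,  6.34172140e-02,
        5.33880503e-02, -4.49851484e-05]), 'tool_pos': array([ 155.07774415, -604.73266251,  200.09324542]), 'eef_rot': array([-9.67290340e-04,  9.92149046e-01,  1.25057316e-01,  4.04120522e-05]), 'contact_force': array([0.30296941, 0.61052711, 0.9294856 ]), 'moment': array([ 0.00946799, -0.00106065,  0.07272514]), 'width': 87.03187589113779}
{'fx': 420.45886304967183, 'fy': 420.45886304967183, 'cx': 321.36099348317146, 'cy': 188.19859221253887, 'xyz': array([ 342.57404779,  -27.70887458, 1454.77296965]), 'attitude': array([ 0.0593667 , -0.69808108,  0.7115638 , -0.05324801])} {'fx': 456.4328759395878, 'fy': 456.4328759395878, 'cx': 313.9598265362189, 'cy': 200.85057652872504, 'xyz': array([143.07171454, 933.89721517, 791.89724858]), 'attitude': array([ 0.09871203, -0.17114072,  0.85782543, -0.4744495 ])} {'fx': 285.8082775655243, 'fy': 285.8082775655243, 'cx': 320.9759366622227, 'cy': 196.250058627436, 'xyz': array([ 231.26458123, -585.34615886,  383.81231771]), 'attitude': array([ 0.11252435,  0.78200886, -0.60662314, -0.08836731])}
```

View pics/top0.png

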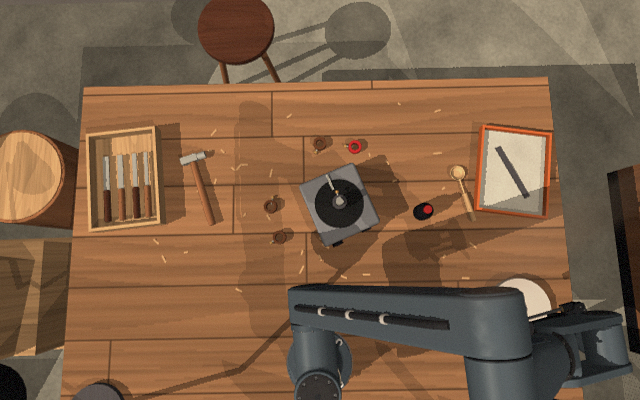

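View pics/side0.png

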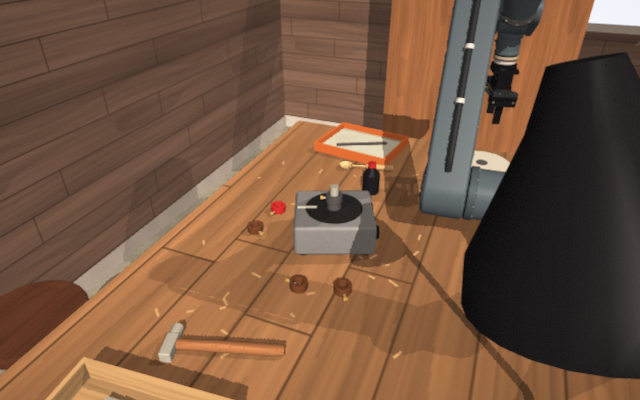

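The sharpener sits at about (340,203) in the top view. There are ring look-alikes at (320,144), (272,205) and (280,237), all brown, and a red one at (355,146). The steel ring around the spindle at (340,201) is the one meant, because it lies on the shoulder. Next I'll confirm it in an enlarged crop.

```bash
python3 - <<'E'
from h import *
a=cv2.imread("pics/top0.png");b=cv2.imread("pics/side0.png")
A=cv2.resize(a[155:255,290:390],(500,500),interpolation=cv2.INTER_CUBIC)
B=cv2.resize(b[170:220,310:360],(300,300),interpolation=cv2.INTER_CUBIC)
o=np.zeros((500,800,3),np.uint8);o[:,:500]=A;o[:300,500:]=B;cv2.imwrite("pics/crop0.png",o)
t=cam("top")
for u,v,z in [(340,201,144),(340,201,170),(329,176,105),(355,146,10),(424,211,110)]: print(u,v,z,ray(t,u,v,z))
E
```

```text
340 201 144 [511.56112711 -76.06117312 144.        ]
340 201 170 [508.20916292 -75.1020751  170.        ]
329 176 105 [599.5694261  -43.67887908 105.        ]
355 146 10 [ 723.67249311 -138.9575862    10.        ]
424 211 110 [ 478.38429908 -345.43938223  110.        ]
```

View pics/crop0.png

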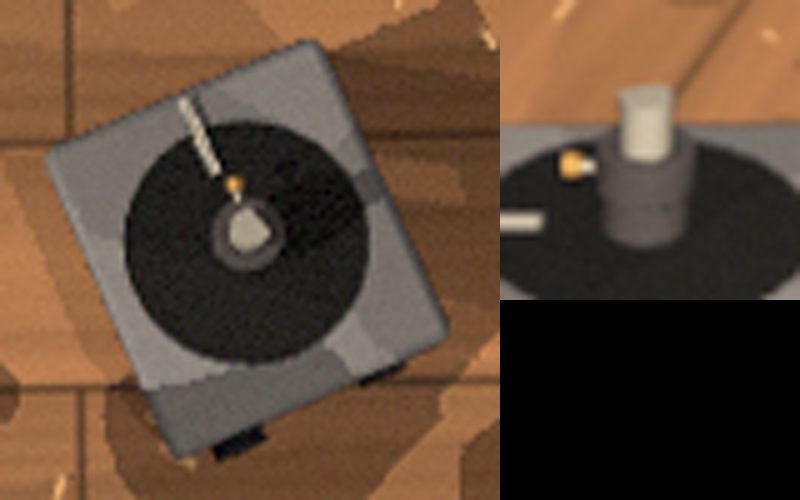

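The crop confirms it: a steel collar at about (339.6,202) with a brass screw head at (336.8,191.6). The ridge runs from (327,175) to (333.4,189.4), so the pointer's yaw is about +24°. The flat seems to face upper right. I'll move above it.

>>> carry_out(
  deltas="0 0 4 3.5 5 3 8.7; 0 0 8 7 10 6 8.7; 0 0 12 10.5 15 9 8.7; 0 0 16 14 20 10 8.7; 0 0 20 17.5 25 10 8.7; 0 0 24 21 31 10 8.7; 0 0 28 24.5 36.5 10 8.7; 0 0 32 28 42 10 8.7; 0 0 36 31.5 47 10 8.7; 0 0 40 35.4 53 10 8.7",
)

```text
time: 1.35
tool_pos: [491.4, -100.8, 299.9]
eef_rot: [-0.001, 0.889, 0.458, -0.0]
contact_force: [0.5, -0.5, 0.2]
width: 87.3
```

```bash
python3 - <<'E'
from h import *
s=ctrl.state();print(s['time'],s['tool_pos'],s['eef_rot'],s['dq'].round(2))
im,c=snap("wrist","w1.png");print(c[2],c[1][:,2],c[1][:,0])
for P in [(510,-75,170),(510,-75,144),(600,-44,105)]: print(proj(c,P))
t=cam("top");p=ray(t,336.8,191.6,129);print(p)
for u,v in[(327,175),(333.4,189.4)]: print(ray(t,u,v,105))
E
```

```text
1.35 [ 491.39537449 -100.83915726  299.93043187] [-8.51863349e-04  8.89012645e-01  4.57881698e-01 -3.76155075e-04] [ 1.04  0.25 -0.35 -0.    0.09  0.48]
[537.4814768  -37.06323405 483.63972387] [-0.16556595 -0.23047796 -0.95888885] [ 0.81424047 -0.58052678 -0.00105526]
(np.float64(320.95568541990554), np.float64(156.1262021475329))
(np.float64(320.98030855148755), np.float64(152.8561789638422))
(np.float64(365.6084403415487), np.float64(85.88647704382807))
[543.89397166 -67.18326814 129.        ]
[603.02606284 -37.21632426 105.        ]
[554.98615551 -57.03106228 105.        ]
```

View pics/w1.png

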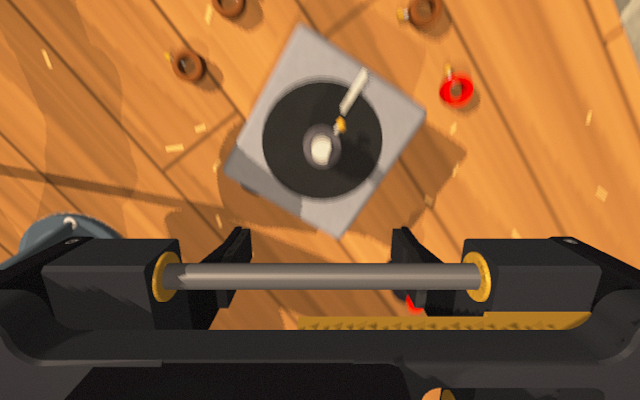

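>>> carry_out(
  deltas="0 0 0 -1.5 -2 -5 8.7; 0 0 0 -2.7 -3.8 -10 8.7; 0 0 0 -2.7 -3.8 -10 8.7; 0 0 0 -2.7 -3.8 -10 8.7",
)

```text
time: 1.9
tool_pos: [468.8, -132.2, 200.9]
eef_rot: [-0.002, 0.888, 0.461, 0.004]
contact_force: [0.6, -0.7, 0.6]
width: 86.5
```

```bash
python3 - <<'E'
from h import *
s=ctrl.state();print(s['time'],s['tool_pos'],s['eef_rot'],abs(s['dq']).max().round(3))
im,c=snap("wrist","w2.png");print(c[2])
u,v=proj(c,(510,-75,170));print(u,v)
u,v=int(u),int(v);x0,y0=max(u-70,0),max(v-70,0)
cr=im[y0:y0+120,x0:x0+140];print(x0,y0)
cv2.imwrite("pics/w2c.png",cv2.resize(cr[...,::-1],None,fx=5,fy=5,interpolation=cv2.INTER_CUBIC))
E
```

```text
1.9 [ 468.81029483 -132.20924331  200.90281977] [-0.00228317  0.88750867  0.46077102  0.00363424] 0.023
[513.4146461  -69.29639761 385.30994258]
321.5717826499838 123.72642685473912
251 53
```

View pics/w2c.png

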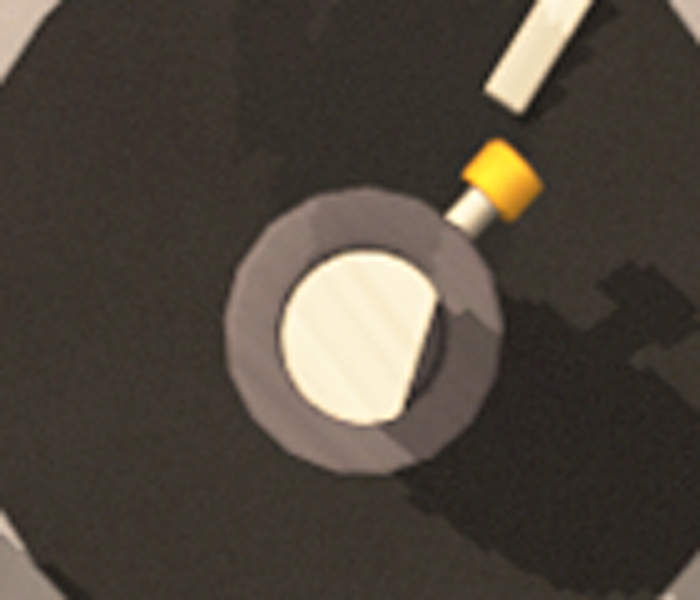

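The crop shows the D-shaped spindle end at crop (367,338), with flat corners at (438,298) and (402,412). The collar centre is (364,331), the screw head (503,180) and the ridge's near end (505,102).

```bash
python3 - <<'E'
from h import *
c=cam("wrist");im=cv2.imread("pics/w2.png")
f=lambda u,v,z: ray(c,251+u/5,53+v/5,z)
sp=f(367,338,170);co=f(364,331,144);sc=f(503,180,131);a=f(438,298,170);b=f(402,412,170)
yaw=lambda d:np.degrees(np.arctan2(d[1],d[0]))
print("sp",sp,"R",f(280,338,170)-sp,"collar",co,"screw",sc,np.linalg.norm((sc-co)[:2]),yaw(sc-co))
m=(a+b)/2;d=a-b;n=yaw(d)-90;print("flat normal",n,"chk",yaw(m-sp),np.linalg.norm((m-sp)[:2]),np.linalg.norm(d))
# ridge mask: bright unsaturated, on deck
hsv=cv2.cvtColor(im,cv2.COLOR_BGR2HSV);k=((hsv[...,2]>190)&(hsv[...,1]<70)).astype(np.uint8)
nn,l,st,ce=cv2.connectedComponentsWithStats(k)
for i in range(1,nn):
  if st[i,4]>60:
    r=cv2.minAreaRect(np.argwhere(l==i)[:,::-1].astype(np.float32));print(st[i],ce[i],r)
    bx=cv2.boxPoints(r);P=np.array([ray(c,u,v,105) for u,v in bx]);e=[P[1]-P[0],P[2]-P[1]];e=max(e,key=np.linalg.norm)
    print("  ridge?",np.linalg.norm(e),yaw(e)%180,ray(c,*ce[i],105), yaw(ray(c,*ce[i],105)-sp))
E
```

```text
sp [513.53773198 -74.55364941 170.        ] R [-10.40071946   7.30690146   0.        ] collar [513.7544518  -74.00246639 144.        ] screw [546.81525501 -67.61435896 131.        ] 33.67231243872704 10.93609117580239
flat normal -52.4190493364371 chk -52.93868803538314 8.142613785210822 16.98239905274318
[ 206    0   89  161 3649] [243.62565086  74.83748972] ((249.30381774902344, 75.2073745727539), (58.05792999267578, 159.50892639160156), 17.504472732543945)
  ridge? 138.87533105449987 31.255417999151625 [476.34504152  -0.77763813 105.        ] 116.75403727684873
[ 324   13   66   62 1278] [360.52190923  31.75352113] ((349.5406188964844, 31.394065856933594), (54.734283447265625, 67.28311920166016), 32.2756462097168)
  ridge? 53.378399209281405 19.503661497601023 [582.60312428 -32.51981462 105.        ] 31.325079487810296
[380  26  29  53 726] [395.78512397  47.08677686] ((392.4943542480469, 50.9583854675293), (26.76839828491211, 49.978302001953125), 10.713122367858887)
  ridge? 40.11713094537812 46.2368584648993 [601.67440446 -60.78788685 105.        ] 8.87711018459167
[ 399   49   
[... 270 characters left out ...]
75] [322.00129032 119.59612903] ((321.0473937988281, 119.24451446533203), (27.424877166748047, 33.576255798339844), 19.98310661315918)
  ridge? 30.78806941859671 33.58125522883506 [512.16364147 -74.08421137 105.        ] 161.13801395323662
[ 293  172  101   76 3228] [338.6047088  211.92905824] ((338.044189453125, 195.26223754882812), (68.81848907470703, 93.4815902709961), 35.43331527709961)
  ridge? 95.37895497830787 19.572886110839523 [ 473.08211918 -159.89048603  105.        ] -115.36421490665242
[185 274 127   4 352] [235.59943182 275.6875    ] ((248.0, 275.5), (126.0, 3.0), 0.0)
  ridge? 139.57722511863184 144.84151168634187 [ 337.56103025 -156.02869393  105.        ] -155.15644477711845
```

```bash
python3 - <<'E'
from h import *
c=cam("wrist")
f=lambda u,v,z: ray(c,251+u/5,53+v/5,z)
yaw=lambda d:np.degrees(np.arctan2(d[1],d[0]))
o=np.array([513.6,-74.3,0])
p=f(504,102,105);print(p,np.hypot(*(p-o)[:2]),yaw(p-o))
print(yaw(f(540,5,105)-f(487,92,105)),yaw(f(592,0,105)-f(522,113,105)))
im=cv2.imread("pics/w2.png");cv2.imwrite("pics/w2r.png",cv2.resize(im[0:90,320:420],None,fx=6,fy=6,interpolation=cv2.INTER_CUBIC))
E
```

```text
[557.6921866  -56.40807216 105.        ] 47.58405195827143 22.086553845739385
22.599274079677777 22.521781709486387
```

View pics/w2r.png

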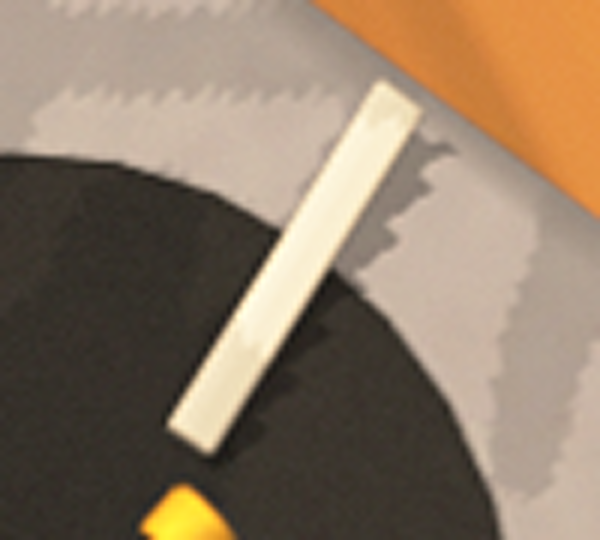

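>>> carry_out(
  deltas="0 0 -9 2 2.8 1 6; 0 0 -17.4 4.47 5.79 1 5; 0 0 -17.4 4.47 5.79 -2 5; 0 0 -17.4 4.47 5.79 -4 5; 0 0 -17.4 4.47 5.79 -4 5",
)

```text
time: 2.58
tool_pos: [514.6, -74.0, 162.1]
eef_rot: [-0.001, 0.947, 0.322, 0.004]
contact_force: [-0.6, -0.2, 0.6]
width: 51.5
```

```bash
cat > st.py <<'E'
from h import *
import sys
s=ctrl.state();q=s['eef_rot'];Rm=R.from_quat(np.r_[q[1:],q[0]])
yaw=np.degrees(np.arctan2(*Rm.as_matrix()[1::-1,0]))
print(s['time'],'pos',s['tool_pos'].round(1),'yaw',yaw.round(1),'F',s['contact_force'].round(1),'M',s['moment'].round(2),'w',s['width'].round(1),'dq',abs(s['dq']).max().round(3))
if len(sys.argv)>1:
    x,y,z,w=map(float,sys.argv[1:5]);T=R.from_euler('z',w,degrees=True)*R.from_euler('x',180,degrees=True)
    print('turn',(T*Rm.inv()).as_rotvec(degrees=True).round(1),'shift cm',((np.array([x,y,z])-s['tool_pos'])/10).round(2))
E
python3 st.py 513.5 -74.3 148.5 37.5
```

```text
Traceback (most recent call last):
  File "st.py", line 5, in <module>
    print(s['time'],'pos',s['tool_pos'].round(1),'yaw',yaw.round(1),'F',s['contact_force'].round(1),'M',s['moment'].round(2),'w',s['width'].round(1),'dq',abs(s['dq']).max().round(3))
                                                                                                                                 ^^^^^^^^^^^^^^^^
AttributeError: 'float' object has no attribute 'round'
```

>>> carry_out(
  deltas="0 0 0 -0.1 0 -1.3 4; 0 0 0 -0.1 0 -1.3 4; 0 0 0 -0.1 0 -1.3 1.5; 0 0 0 -0.1 0 -1.3 1.5; 0 0 0 -0.1 0 -1.3 1.5; 0 0 0 -0.1 0 -1.3 1.5",
  squeeze=20,
)

```text
time: 3.32
tool_pos: [513.6, -74.1, 149.2]
eef_rot: [-0.001, 0.947, 0.322, 0.005]
contact_force: [-0.0, -0.3, -0.2]
width: 16.2
```

```bash
sed -i "s/s\['width'\].round(1)/round(s['width'],1)/" st.py; python3 st.py 513.5 -74.3 148.5 112.5
```

```text
3.325 pos [513.6 -74.1 149.2] yaw 37.5 F [-0.  -0.3 -0.2] M [ 0.07 -0.05 -0.01] w 16.2 dq 0.002
turn [-0.5  0.2 75. ] shift cm [-0.01 -0.02 -0.07]
```

```bash
python3 - <<'E'
from h import *
im,c=snap("wrist","w3.png");i2,c2=snap("side","s3.png")
print(proj(c,(513.5,-74.3,170)),proj(c2,(513.5,-74.3,170)),ctrl.state()['width'])
A=cv2.resize(im[170:330,220:420],(500,400),interpolation=cv2.INTER_CUBIC);B=cv2.resize(i2[150:230,300:360],(300,400),interpolation=cv2.INTER_CUBIC)
cv2.imwrite("pics/c3.png",np.hstack([A,B])[...,::-1])
E
```

```text
(np.float64(321.0187625759749), np.float64(243.13301141108482)) (np.float64(333.58243131040473), np.float64(185.35213192173703)) 15.660965591718725
```

View pics/c3.png

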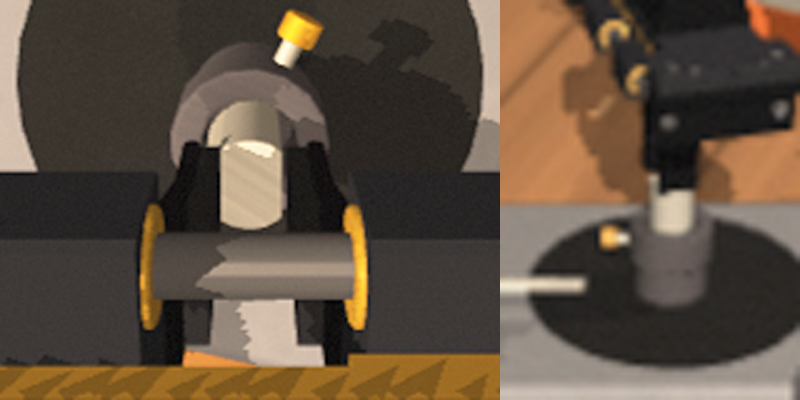

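>>> carry_out(
  deltas="0 0 0 0 0 0 0.5; 0 0 0 0 0 0 0.5; 0 0 0 0 0 0 0.5",
  squeeze=25,
)

```text
time: 3.8
tool_pos: [513.6, -74.1, 149.1]
eef_rot: [-0.001, 0.947, 0.322, 0.005]
contact_force: [-0.8, 0.7, 0.4]
width: 5.4
```

```bash
python3 st.py 513.5 -74.3 148.5 112.5
```

```text
3.8 pos [513.6 -74.1 149.1] yaw 37.5 F [-0.8  0.7  0.4] M [-0.06 -0.01  0.01] w 5.4 dq 0.002
turn [-0.5  0.2 75. ] shift cm [-0.01 -0.02 -0.06]
```

```bash
python3 - <<'E'
from h import *
s=ctrl.state();q=s['eef_rot'];M=R.from_quat(np.r_[q[1:],q[0]]).as_matrix();c=cam("wrist");d=cam("side")
p=s['tool_pos']
for b in (0,10,19,30):
  print(b,[np.round(proj(c,p-M[:,2]*b+M[:,1]*k),0) for k in(-43,-8,8,43)],np.round(proj(d,p-M[:,2]*b-M[:,1]*8),1),np.round(proj(d,p-M[:,2]*b+M[:,1]*8),1))
im,_=snap("wrist","w4.png");i2,_=snap("side","s4.png")
A=cv2.resize(im[170:330,220:420],(500,400),interpolation=cv2.INTER_CUBIC);B=cv2.resize(i2[150:230,300:360],(300,400),interpolation=cv2.INTER_CUBIC)
cv2.imwrite("pics/c4.png",np.hstack([A,B])[...,::-1])
E
```

```text
0 [array([259., 230.]), array([309., 230.]), array([332., 230.]), array([383., 230.])] [334.3 193.4] [332.6 190.5]
10 [array([256., 236.]), array([309., 236.]), array([333., 236.]), array([386., 236.])] [334.4 190.3] [332.6 187.4]
19 [array([253., 242.]), array([308., 242.]), array([334., 242.]), array([389., 242.])] [334.4 187.4] [332.7 184.6]
30 [array([248., 250.]), array([307., 250.]), array([334., 250.]), array([393., 250.])] [334.5 183.9] [332.8 181.1]
```

View pics/c4.png

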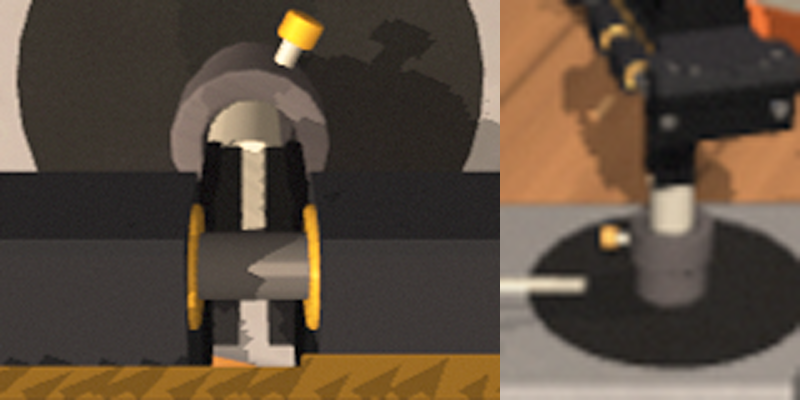

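The fingers closed to 5 mm without resistance. Both views show the real fingertips just above the spindle's end, about 20 mm behind the reported TCP. I'll reopen, go lower and feel again.

>>> carry_out(
  deltas="0 0 0 0 0 0 4.5; 0 0 0 0 0 0 4.5; 0 0 0 0 0 0 4.5; 0 0 0 0 0 -0.8 4.5; 0 0 0 0 0 -1.4 4.5; 0 0 0 0 0 -1.4 4.5",
)

```text
time: 4.65
tool_pos: [512.9, -73.8, 134.3]
eef_rot: [-0.001, 0.947, 0.322, 0.004]
contact_force: [0.0, 0.2, 0.5]
width: 44.5
```

```bash
python3 st.py 513.5 -74.3 148.5 112.5
```

```text
4.65 pos [512.9 -73.8 134.3] yaw 37.5 F [0.  0.2 0.5] M [ 0.02 -0.01  0.04] w 44.5 dq 0.013
turn [-0.5  0.1 75. ] shift cm [ 0.06 -0.05  1.42]
```

>>> carry_out(
  deltas="0 0 0 0 0 0 2.6; 0 0 0 0 0 0 0.8; 0 0 0 0 0 0 0.8; 0 0 0 0 0 0 0.8; 0 0 0 0 0 0 0.8; 0 0 0 0 0 0 0.8",
  squeeze=20,
)

```text
time: 5.4
tool_pos: [511.4, -72.0, 134.2]
eef_rot: [-0.003, 0.947, 0.321, 0.003]
contact_force: [-1.9, 4.8, 2.3]
width: 19.9
```

```bash
python3 st.py 513.5 -74.3 136 112.5; python3 - <<'E'
from h import *
i2,_=snap("side","s5.png");im,_=snap("wrist","w5.png")
A=cv2.resize(im[170:330,220:420],(500,400),interpolation=cv2.INTER_CUBIC);B=cv2.resize(i2[150:230,300:360],(300,400),interpolation=cv2.INTER_CUBIC)
cv2.imwrite("pics/c5.png",np.hstack([A,B])[...,::-1])
E
```

```text
5.4 pos [511.4 -72.  134.2] yaw 37.5 F [-1.9  4.8  2.3] M [0.86 0.31 0.01] w 19.9 dq 0.001
turn [-0.5 -0.1 75. ] shift cm [ 0.21 -0.23  0.18]
```

View pics/c5.png

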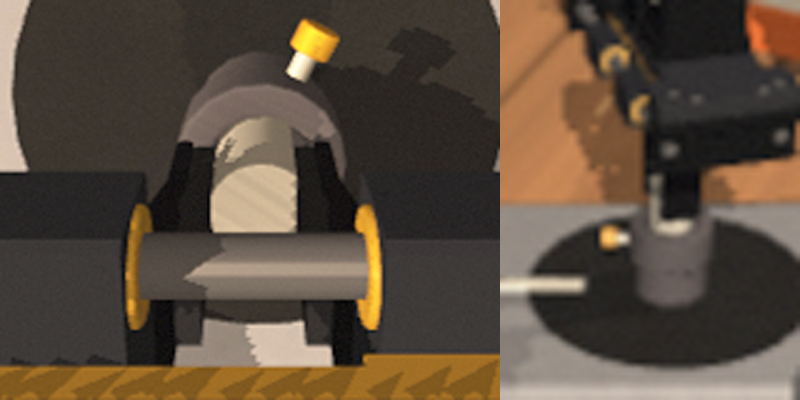

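The spindle is now gripped at 19.9 mm, square on the flat. I'll turn it 75° counter-clockwise.

>>> carry_out(
  deltas="0 0 9.4 -0.02 -0.02 0 0.8; 0 0 18.8 -0.05 -0.05 0 0.8; 0 0 28.2 -0.06 -0.08 0 0.8; 0 0 37.5 -0.07 -0.11 0 0.8; 0 0 46.9 -0.07 -0.14 0 0.8; 0 0 56.3 -0.07 -0.18 0 0.8; 0 0 65.6 -0.06 -0.21 0 0.8; 0 0 75 -0.06 -0.24 0 0.8; 0 0 75 -0.06 -0.24 0 0.8; 0 0 75 -0.06 -0.24 0 0.8",
)

```text
time: 6.75
tool_pos: [509.6, -74.0, 134.2]
eef_rot: [-0.006, 0.556, 0.831, -0.0]
contact_force: [-3.6, 2.5, 3.7]
width: 19.3
```

```bash
python3 st.py 510.8 -74.4 134 112.3
```

```text
6.75 pos [509.6 -74.  134.2] yaw 112.4 F [-3.6  2.5  3.7] M [0.3  0.6  0.05] w 19.3 dq 0.009
turn [-0.3 -0.5 -0.1] shift cm [ 0.12 -0.04 -0.02]
```

>>> carry_out(
  deltas="0 0 0 0.1 0 0 4.5; 0 0 0 0.1 0 0 5; 0 0 0 0.1 0 0 6; 0 0 0 0.1 0 3 8.7; 0 0 0 0.1 0 7 8.7; 0 0 -10 -2 -0.5 7 8.7; 0 0 -20 -4 -1 7 8.7; 0 0 -30 -5.6 -1.1 7 8.7; 0 0 -40 -5.6 -1.1 7 8.7; 0 0 -50 -5.6 -1.1 7 8.7",
)

```text
time: 8.0
tool_pos: [453.9, -85.3, 204.4]
eef_rot: [-0.005, 0.857, 0.515, 0.003]
contact_force: [0.7, -0.8, 0.5]
width: 86.7
```

>>> carry_out(
  deltas="0 0 -10 0 0 0 8.7; 0 0 -20 0 0 0 8.7; 0 0 -30 0 0 0 8.7; 0 0 -40 0 0 0 8.7; 0 0 -50 0 0 0 8.7; 0 0 -50 0 0 0 8.7; 0 0 -50 0 0 0 8.7",
)

```text
time: 8.88
tool_pos: [454.1, -85.4, 204.4]
eef_rot: [-0.003, 0.994, 0.106, 0.004]
contact_force: [-0.7, -0.5, -0.0]
width: 86.9
```

```bash
python3 st.py 454 -85.5 200 11; python3 - <<'E'
from h import *
im,c=snap("wrist","w6.png")
u,v=map(int,proj(c,(512.8,-74,160)));x0,y0=max(u-70,0),max(v-70,0);print(x0,y0)
cv2.imwrite("pics/w6c.png",cv2.resize(im[y0:y0+120,x0:x0+140][...,::-1],None,fx=5,fy=5,interpolation=cv2.INTER_CUBIC))
E
```

```text
8.875 pos [454.1 -85.4 204.4] yaw 12.2 F [-0.7 -0.5 -0. ] M [0.03 0.02 0.04] w 86.9 dq 0.01
turn [-0.4  0.5 -1.2] shift cm [-0.01 -0.01 -0.44]
253 67
```

View pics/w6c.png

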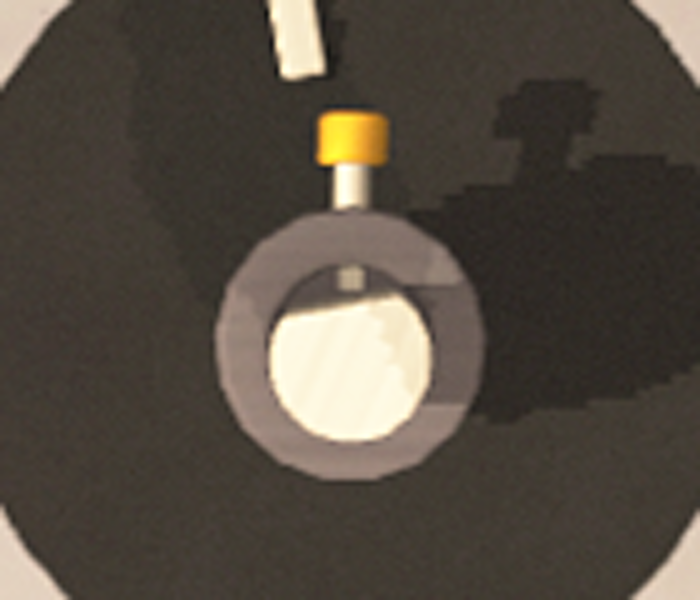

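The flat now faces the ridge, and the screw tip shows over the flat at crop (350,278). The collar centre is (351,344) and the screw head (352,138). Next come the numbers for the grip.

```bash
python3 - <<'E'
from h import *
c=cam("wrist");f=lambda u,v,z: ray(c,253+u/5,67+v/5,z)
yaw=lambda d:np.degrees(np.arctan2(d[1],d[0]))
sp=f(350,358,170);co=f(351,344,144);sc=f(352,138,131);print(sp,co,sc,np.hypot(*(sc-co)[:2]),yaw(sc-co),yaw(sc-sp))
print("flat n",yaw(f(402,294,170)-f(280,318,170))+90,"ridge",yaw(f(303,77,105)-co))
E
python3 st.py 513 -74 110 12
```

```text
[512.57292357 -73.98193358 170.        ] [512.8701123  -74.14267545 144.        ] [545.65925392 -67.22495907 131.        ] 33.510932670747295 11.913318039049964 11.5423711851747
flat n 22.998001027546806 ridge 23.12255878960925
8.925 pos [454.1 -85.4 204.4] yaw 12.1 F [ 0.1 -0.6 -0.4] M [ 0.03 -0.   -0.03] w 86.8 dq 0.01
turn [-0.4  0.5 -0.1] shift cm [ 5.89  1.14 -9.44]
```

>>> carry_out(
  deltas="-0.4 0.5 0 3 0.6 0 8.7; -0.4 0.5 0 5.87 1.14 -0.5 8.7; -0.4 0.5 0 5.87 1.14 -2 8.7; -0.4 0.5 0 5.87 1.14 -4.5 8.7; -0.4 0.5 0 5.87 1.14 -7 8.7; -0.4 0.5 0 5.87 1.14 -7 8.7",
)

```text
time: 9.68
tool_pos: [509.5, -73.2, 132.2]
eef_rot: [-0.001, 0.994, 0.106, -0.004]
contact_force: [0.5, 0.0, -0.3]
width: 86.8
```

```bash
python3 st.py 512.8 -74.1 110 12
```

```text
9.675 pos [509.5 -73.2 132.2] yaw 12.2 F [ 0.5  0.  -0.3] M [0.02 0.02 0.05] w 86.8 dq 0.045
turn [-0.1 -0.4 -0.1] shift cm [ 0.33 -0.09 -2.22]
```

>>> carry_out(
  deltas="0 -0.4 0 0.33 -0.09 -0.6 8; 0 -0.4 0 0.33 -0.09 -1.4 7; 0 -0.4 0 0.33 -0.09 -2.2 6; 0 -0.4 0 0.33 -0.09 -2.2 6; 0 -0.4 0 0.33 -0.09 -2.2 6",
)

```text
time: 10.3
tool_pos: [512.9, -74.2, 110.3]
eef_rot: [-0.001, 0.994, 0.106, 0.0]
contact_force: [-0.2, 0.8, -0.8]
width: 60.5
```

```bash
python3 st.py 512.8 -74.1 110 12
```

```text
10.3 pos [512.9 -74.2 110.3] yaw 12.2 F [-0.2  0.8 -0.8] M [-0.01  0.03 -0.  ] w 60.5 dq 0.006
turn [-0.1 -0.  -0.2] shift cm [-0.01  0.01 -0.03]
```

>>> carry_out(
  deltas="0 0 0 0 0 0 5; 0 0 0 0 0 0 4; 0 0 0 0 0 0 4; 0 0 0 0 0 0 3.5; 0 0 0 0 0 0 3.5",
  squeeze=20,
)

```text
time: 10.92
tool_pos: [513.1, -74.2, 110.5]
eef_rot: [-0.001, 0.994, 0.106, 0.0]
contact_force: [0.3, 0.4, 2.4]
width: 45.5
```

```bash
python3 st.py 512.8 -74.1 110 22.5;  python3 - <<'E'
from h import *
i2,_=snap("side","s7.png");im,_=snap("wrist","w7.png")
A=cv2.resize(im[130:330,200:450],(500,400),interpolation=cv2.INTER_CUBIC);B=cv2.resize(i2[150:230,300:360],(300,400),interpolation=cv2.INTER_CUBIC)
cv2.imwrite("pics/c7.png",np.hstack([A,B])[...,::-1])
E
```

```text
10.925 pos [513.1 -74.2 110.5] yaw 12.2 F [0.3 0.4 2.4] M [ 0.11 -0.02  0.01] w 45.5 dq 0.001
turn [-0.1  0.  10.3] shift cm [-0.03  0.01 -0.05]
```

The collar is gripped at 45.5 mm. I'll turn the screw onto the pointer, then lift gently.

>>> carry_out(
  deltas="0 0 5 0 0 0 3.5; 0 0 10.3 0 0 0 3.5; 0 0 10.3 0 0 0 3.5; 0 0 10.3 0 0 0.25 3.5; 0 0 10.3 0 0 0.5 3.5; 0 0 10.3 0 0 0.5 3.5",
  squeeze=28,
)

```text
time: 11.78
tool_pos: [513.1, -74.2, 115.6]
eef_rot: [-0.001, 0.981, 0.195, 0.0]
contact_force: [1.2, 0.3, -1.3]
width: 45.7
```

```bash
python3 st.py 512.8 -74.1 126 22.5
```

```text
11.775 pos [513.1 -74.2 115.6] yaw 22.4 F [ 1.2  0.3 -1.3] M [-0.05  0.    0.02] w 45.7 dq 0.003
turn [-0.1 -0.   0.1] shift cm [-0.03  0.01  1.04]
```

>>> carry_out(
  deltas="0 0 0 0 0 0.4 3.5; 0 0 0 0 0 0.8 3.5; 0 0 0 0 0 1.05 3.5; 0 0 0 0 0 1.05 3.5; 0 0 0 0 0 1.05 3.5; 0 0 0 0 0 1.05 3.5",
)

```text
time: 12.52
tool_pos: [513.0, -74.1, 125.9]
eef_rot: [-0.001, 0.981, 0.195, 0.0]
contact_force: [-0.1, -0.6, -2.9]
width: 45.3
```

```bash
python3 st.py 512.8 -74.1 126 22.5;  python3 - <<'E'
from h import *
i2,d=snap("side","s8.png");im,c=snap("wrist","w8.png")
A=cv2.resize(im[110:310,200:450],(500,400),interpolation=cv2.INTER_CUBIC);B=cv2.resize(i2[150:230,300:360],(300,400),interpolation=cv2.INTER_CUBIC)
cv2.imwrite("pics/c8.png",np.hstack([A,B])[...,::-1])
h=cv2.cvtColor(im,cv2.COLOR_RGB2HSV)
def brass(I,u0,u1,v0,v1):
    h=cv2.cvtColor(I,cv2.COLOR_RGB2HSV);k=(h[...,0]>15)&(h[...,0]<32)&(h[...,1]>150)&(h[...,2]>130);p=np.argwhere(k[v0:v1,u0:u1]);return p.mean(0)[::-1]+[u0,v0],len(p)
o=np.array([512.8,-74.1]);a=np.radians(22.4);P=np.r_[o+34*np.array([np.cos(a),np.sin(a)]),0]
for n,I,k in(("w",im,c),("s",i2,d)):
    for z in(129,144):
        P[2]=z;u,v=proj(k,P);print(n,z,round(u,1),round(v,1),end=' ')
    u,v=int(u),int(v);print(brass(I,u-18,u+18,v-18,v+18))
E
```

```text
12.525 pos [513.  -74.1 125.9] yaw 22.4 F [-0.1 -0.6 -2.9] M [0.02 0.01 0.06] w 45.3 dq 0.002
turn [-0.1 -0.   0.1] shift cm [-0.02  0.    0.01]
w 129 321.0 183.6 w 144 320.9 189.6 (array([321.30272109, 190.57142857]), 294)
s 129 321.2 198.3 s 144 321.3 193.7 (array([321.66666667, 194.        ]), 3)
```

View pics/c8.png

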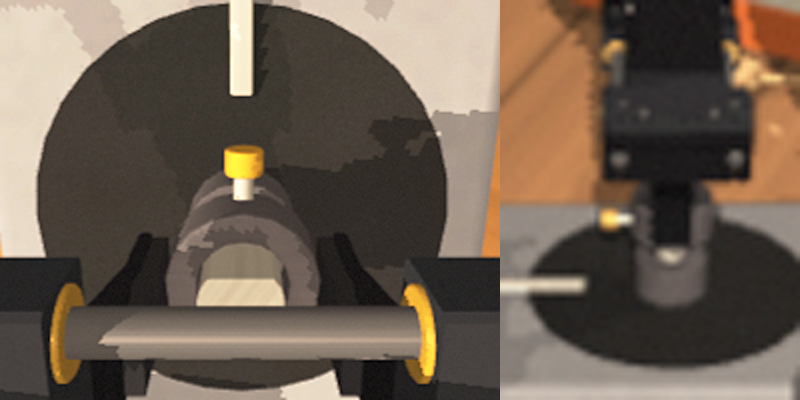

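Screw pixels match a 15 mm lift in both views: (321.3,190.6) against a predicted (320.9,189.6) in the wrist view. The screw lines up with the ridge at crop (241,60). I'll check that the collar holds still, then hand in.

>>> carry_out(
  deltas="0 0 0 0 0 0 3.5; 0 0 0 0 0 0 3.5; 0 0 0 0 0 0 3.5; 0 0 0 0 0 0 3.5; 0 0 0 0 0 0 3.5; 0 0 0 0 0 0 3.5",
)

```text
time: 13.38
tool_pos: [513.0, -74.1, 125.9]
eef_rot: [-0.001, 0.981, 0.195, 0.0]
contact_force: [-0.5, 0.8, -2.0]
width: 45.5
```

```bash
python3 st.py; python3 -c "
from plant import ctrl
print(ctrl.job_done())"
```

```text
13.375 pos [513.  -74.1 125.9] yaw 22.4 F [-0.5  0.8 -2. ] M [-0.04 -0.02  0.05] w 45.5 dq 0.001
the job is handed in; nothing more can be done
None
```

I turned the spindle 75° counter-clockwise, so its flat faces the pointer. I then gripped the collar, turned its screw about 10° onto the pointer, lifted it about 15 mm, and handed the job in at 13.4 s.

**Last checks:**
- **Alignment:** the flat measured 23.0° and the ridge 22–23°. The fingers holding the collar stand at 22.4°.
- **Lift:** in both views the screw head is within about a pixel of where a 15 mm lift should put it.
- **Grip:** the fingers are on the ring at 45.5 mm, and the wrist carries 2–3 N downward, about the collar's weight. Nothing was moving.
- **Level and centring:** I judged level only from the tool's pose. The jaws sit within about 1 mm of the measured axis.
- **Bystanders:** I did not re-measure the glue bottle, hammer or spoon. The tool passed well above the bottle and nowhere near the hammer or spoon.

**What disagreed:** the first pinch on the spindle closed on air. The real fingertips sit about 20 mm behind the reported TCP, so I reopened, went lower and gripped it at 19.9 mm.

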